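# Crimp a jar's cap with locking pliers and release it

### The job

Crimp the cap of the jar that stands in the jaws of the locking pliers: squeeze the two handles together until they lock over centre on the cap, then let go and leave them locked, untouched, for two seconds. Then free the jar by flicking the release lever sideways, so that the pliers spring fully open, and leave the lever to swing back. Do not touch the jar, which must stay standing in its place, nor disturb the spice jar, the tin and the packet beside it.

Things in the scene. Friction and masses are not known exactly. Their poses are not given: they have to be found in the camera images.
- pliers: level steel locking pliers on a stand: aluminium foot plate 165 x 64 x 12 mm, dark column, pliers' mid-plane 88 mm above the counter. Origin: at counter level under the round head; x points from the head to the jaws round the jar, -x along the handles, z up. The two handles (22 mm tall, 77 to 99 mm up, rubber grips) end 155 mm behind the head; the dark spine under them ends 107 mm behind it
- squeeze (a point): fixed point midway between the handles, 138 mm behind the head, 88 mm up: squeeze here, along the pliers' y axis. Over the outer faces the handles measure about 64 mm here when open and 36 mm when locked; both swing in alike about the middle
- handle_l (a joint): how far the handles are squeezed, rad (both move together): 0 fully open, about 0.07 dead centre, 0.10 the stop = locked. Springs resist with up to about 10 N on each handle (grip with 30 N or more); past dead centre they hold the handles shut
- lever (a joint): swing of the release lever, rad: 0 = middle; + when its tab goes to the pliers' +y; stops at +-0.75; a weak spring returns it. Pivot: 90 mm behind the head, between the handles; its cam spreads the locked handles past dead centre at about 0.3 to 0.45 either way (about 2 to 4 N at the tab), then they spring open
- lever_tab (a point): middle of the release lever's upright tab: steel plate 24 mm long (along the lever), 8 mm thick, 104 to 150 mm above the counter, 78 mm from the lever's pivot, on a flat arm 12 mm wide (top 111 mm up) that runs back to the pivot; at rest 12 mm behind the head's middle. Push it sideways, along the pliers' y, either way
- pad_l: the rubber V-pad on the jaw at the pliers' +y side, sprung, 14 mm tall, 88 mm up; its origin lies about at the middle of the jar when the jaws are closed
- pad_r: the same on the -y side
- jar_mid (a point): middle (45 mm up) of the jar: brown contents, white cap, 48 mm across, 90 mm tall; it stands on the foot plate between the jaws, 85 mm in front of the head, cap top 102 mm above the counter; z is its axis
- jar: the same jar; origin at its underside
- spice: bystander: spice jar with green cap, 46 mm across, 106 mm tall; origin at its underside
- tin: bystander: green tin, 75 mm across, 58 mm tall; origin at its underside
- packet: bystander: flat packet 147 x 66 mm; origin at its underside
Things that resemble listed ones, but are neither listed nor needed, are in the scene too. Of the things that look like the jar, the smaller one is meant.

How it is judged:
On the way, in this order (a step that is already met when the one before it is completed fails the run):
1. the handles are locked at their stop, both pads press on the jar, and nothing of the robot touches the pliers, for 1 s (value of joint handle_l above 0.09 rad and contact force between each of pad_l, pad_r and jar above 1 N and contact force between each of the fingers, the arm and pliers below 0.2 N), for 1 s.
2. the release lever is pushed aside while the handles are still locked (value of joint handle_l above 0.07 rad and (value of joint lever above 0.12 rad or value of joint lever below -0.12 rad)).
3. the handles have sprung open and the pads are off the jar (value of joint handle_l below 0.02 rad and contact force between each of pad_l, pad_r and jar below 0.3 N), for 0.2 s.
At the end, for the whole second after the job is handed in: the handles are fully open (within 0.02 rad), the release lever is back within 0.2 rad of the middle, neither pad presses on the jar, and the jar stands upright (0.1 rad) and at rest within 20 mm of where it began (all of step 3 and value of joint lever between -0.2 and 0.2 rad and angle between jar's own z axis and vertical below 0.1 rad and distance of jar from where it was at the start of the episode below 0.02 m and linear speed of jar below 0.02 m/s); the robot touches nothing.
It fails at once if the robot touches the jar (more than 1 N) (contact force between any of the fingers, the arm and jar above 1 N).
It fails at once if the jar is tipped (more than 0.3 rad) (angle between jar's own z axis and vertical above 0.3 rad).
It fails at once if the spice jar, tin or packet is moved by more than 30 mm (distance of any of spice, tin, packet from where it was at the start of the episode above 0.03 m).
It also fails if it takes over 42 s, if anything falls off the work surface, if the arm or the gripper's body presses on something with over 40 N, if the wrist force passes 120 N, or if a joint passes its speed limit or range.

### The arm

A 7-joint arm with a two-finger parallel gripper is mounted at the origin on a cart in front of the work surface, level with it; the furniture and walls round the work are solid. World frame = base frame: x ahead of the robot, y to its left, z up, the work surface at z = 0. Lengths are in m, angles in rad, forces in N, time in s.
With the tool pointing down it reaches from about 0.4 to 0.925 m from the base axis. Payload 5.6 kg.
Tool frame: the origin (TCP) lies at the very end of the fingers, on their centre line; the grasp point (between the pads) lies 19 mm behind it (manip.tcp_to_grasp is the distance from the TCP to the grasp point, in m); z points along the fingers, y is the line along which they close (so a half turn about z gives the same grasp; the last joint's range is limited). The gripper opens to 85 mm and grips with 20 to 120 N. Pads are 22 mm wide; open, the fingers measure 114 mm over their backs; the gripper's body (76 mm by 85 mm) begins 54 mm behind the grasp point. The pads swing forward as they close: fully open they stand 13 mm farther back than shut.
Start: joints at [-0.81, 0.468, -0.012, 1.603, 0.006, 1.071, -0.056], TCP at [0.468, 0.451, 0.231] pointing down, gripper open.
Joint ranges: [-2.53, 2.53], [-0.31, 2.02], [-1.57, 1.55], [0.28, 2.44], [-1.29, 4.43], [0.15, 1.84], [-2.92, 2.92]. Speed limits (rad/s): [2.57, 2.57, 3.14, 3.14, 3.14, 3.14, 3.14].

### API

Orientations are given as a unit quaternion [w, x, y, z].
In Python, from cell import sensors, optics, workorder, manip gives the robot as it stands. The module is installed in compiled form; this text tells all that it offers.
- The arm moves only by the shell command python3 -m handwheel 'ROWS' [OPENING]. ROWS is JSON, a list of rows, each a list of 6 numbers: the shift along the world's x, y, z in m, then the turn, a rotation vector about the world's x, y, z in degrees. In form: [[tx, ty, tz, rx, ry, rz], ...]. A call has 1 to 10 rows; each row shifts and turns the commanded pose from where the row before left it; what a row does not reach is not made up. A row lasts 1/12 s, in which the tool goes at most 41.7 mm and 7.16 degrees, less where a joint would pass 70% of its speed; a pose out of reach is approached as far as the arm can. A call with a gripper value outside its range is refused whole. OPENING is the finger opening in m, from 0 to 0.0854, set as the call begins (- or left out, the last holds). The fingers move at their own pace and stop on an object; the grip force is fixed at half the most. Time passes only in rows, so rows that do not move let the fingers close. It gives the time, the measured TCP pose, the force, the opening and the grip force at its end, in the units of the state.
- sensors.get_obs(): the state, without advancing time (a new reading comes with each control period).
- optics.get_image(name): name is "side" or "top"; returns the picture (480x640x3 uint8, red, green, blue); there is no depth.
- optics.calibration(name): a dict with "camera_matrix" (3x3 intrinsics, pixels), "xyz" and "attitude" of the camera in the world. Camera axes: x right, y up, looking along -z (the intrinsics and any distortion apply to the point x, -y, -z); pixel columns grow to the right and rows downward; lengths in m; the calibration is good to about 2 mm. A picture is of the moment at which its call begins. calibration takes no time and is no camera call.
- workorder.job_done(): hands the job in; it is judged then, once.
The state is a dict: "time": time; "q": joint angles; "joint_vel": joint speeds; "tau": joint torques, N m; "eef_pos": TCP position; "tool_rot": TCP orientation; "force": force on the tool from outside, world axes, zero at the start; "torque": the same for the moment, N m; "gripper_width": finger opening in m; "grip_force": force on a finger pad.
Only numpy, scipy, OpenCV 4.12 (cv2) and the standard library are available. Lean on these libraries where they do the work, as an engineer would, in place of code of your own. Each camera call takes 0.05 s, during which the arm holds its last target. There are 200 camera calls.

## Working session

There is one attempt and no reset: what is moved stays moved. The work goes in short steps, Python scripts to look and compute and a shell command to move; the robot and the scene stay as the last step left them, time stands still between calls to the robot, and variables do not carry over. Pictures are saved under pics/ and viewed, at most 10 in all, crops included, and the job is handed in when it is done.

```bash
mkdir -p pics; python3 - <<'E'
from cell import sensors, optics
import cv2
for n in ("top","side"):
    im=optics.get_image(n); cv2.imwrite(f"pics/{n}0.png",im[:,:,::-1])
    print(n,optics.calibration(n))
print(sensors.get_obs())
E
```

```text
top {'camera_matrix': array([[553.35074261,   0.        , 326.0724205 ],
       [  0.        , 553.35074261, 237.81584264],
       [  0.        ,   0.        ,   1.        ]]), 'xyz': array([0.45610842, 0.06417815, 1.33510743]), 'attitude': array([-0.70453158, -0.01035468,  0.02266731,  0.70923496])}
side {'camera_matrix': array([[548.95879182,   0.        , 321.09986804],
       [  0.        , 548.95879182, 235.39985516],
       [  0.        ,   0.        ,   1.        ]]), 'xyz': array([-0.49463833, -0.15724667,  1.0554371 ]), 'attitude': array([ 0.70380093,  0.31188403, -0.25499495, -0.58512407])}
{'time': 0.1, 'q': array([-0.80995933,  0.4683193 , -0.01164108,  1.60355628,  0.00595461,
        1.07140441, -0.05630965]), 'joint_vel': array([-2.30445975e-04, -6.66428776e-04, -9.99142874e-04, -3.24754180e-03,
       -9.17767588e-05, -1.38565843e-03,  2.64553879e-05]), 'tau': array([ 9.20300554e-04, -5.33512509e+01,  2.15485721e-02, -2.51960582e+01,
        1.15036487e-02,  4.41920827e-03, -3.70311875e-05]), 'eef_pos': array([0.46766263, 0.45068394, 0.23040376]), 'tool_rot': array([-2.94923500e-04,  3.91212887e-01,  9.20299839e-01, -7.71976817e-04]), 'force': array([-0.10687928, -0.20663699, -0.22918106]), 'torque': array([ 0.0004099 , -0.00847886, -0.00899864]), 'grip_force': 0.0, 'gripper_width': 0.08522508121679191}
```

View pics/top0.png

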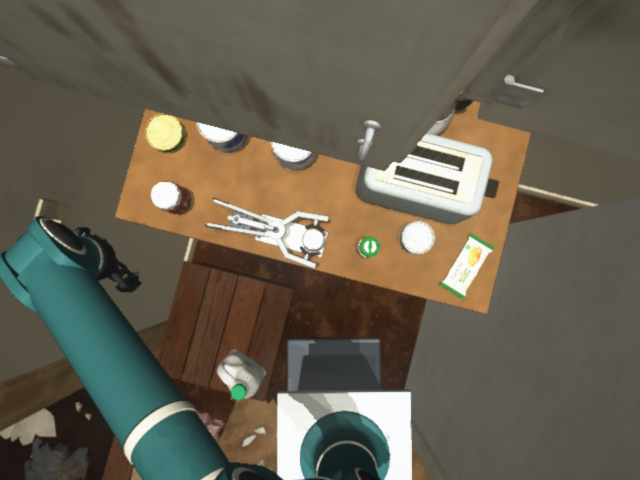

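View pics/side0.png

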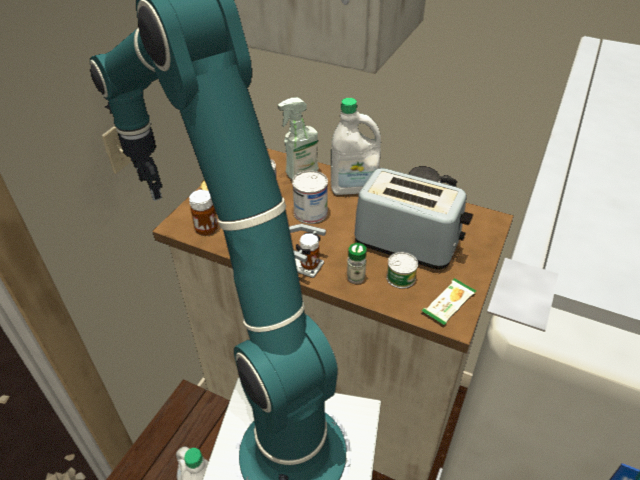

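The top view shows the pliers with handles to the left (ends near (215,200) and (208,226)), the jar cap at (313,238), and the spice, tin and packet to the right. The side view shows the arm covering most of the pliers. I'll zoom in on the top view next.

```bash
cat > h.py <<'E'
import numpy as np, cv2
from cell import optics
from scipy.spatial.transform import Rotation as R
def cal(n):
    c=optics.calibration(n); q=c["attitude"]
    return c["camera_matrix"],c["xyz"],R.from_quat([q[1],q[2],q[3],q[0]]).as_matrix()
def ray(n,u,v,z):
    K,p,M=cal(n); d=np.linalg.solve(K,[u,v,1.]); d=M@[d[0],-d[1],-d[2]]
    return p+d*(z-p[2])/d[2]
def proj(n,P):
    K,p,M=cal(n); c=M.T@(np.array(P)-p); a=K@[c[0],-c[1],-c[2]]; return a[:2]/a[2]
E
python3 - <<'E'
import cv2
from h import *
im=cv2.imread("pics/top0.png")
cv2.imwrite("pics/c0.png",cv2.resize(im[185:275,195:335],None,fx=5.7,fy=5.7,interpolation=cv2.INTER_CUBIC))
hsv=cv2.cvtColor(im,cv2.COLOR_BGR2HSV)
E
```

```text
(no output)
```

View pics/c0.png

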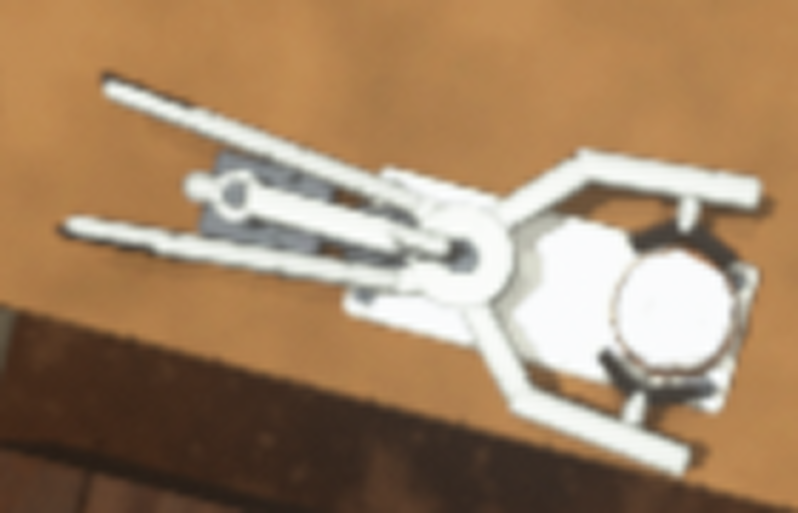

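The crop shows the handle ends at (107,82) and (65,227), the lever pivot at (237,193), the head at (462,255), the tab near (428,240) and the cap at (673,310).

```bash
python3 - <<'E'
from h import *
from cell import sensors
f=lambda x,y,z: ray("top",195+(x+.5)/5.7-.5,185+(y+.5)/5.7-.5,z)
P=dict(eu=f(107,82,.099),el=f(65,227,.099),piv=f(237,193,.111),head=f(462,255,.1),cap=f(673,310,.102),tab=f(425,240,.15))
for k,v in P.items(): print(k,v.round(4))
m=(P["eu"]+P["el"])/2; d=P["cap"]-m; print("len end-cap(.240)",np.linalg.norm(d[:2]), "ends gap",np.linalg.norm(P["eu"]-P["el"]))
a=np.arctan2(d[1],d[0]); x=np.array([np.cos(a),np.sin(a)]);print("ang",np.degrees(a))
for k,v in P.items(): print(k,"along from cap",((v-P["cap"])[:2]@x).round(4),"lat",(v-P["cap"])[:2]@[-x[1],x[0]])
o=P["cap"][:2]-.085*x; print("origin",o,"squeeze",o-.138*x,"tab",o-.012*x)
ob=sensors.get_obs();q=ob["tool_rot"];M=R.from_quat([*q[1:],q[0]]).as_matrix();print(M.round(3)) 
ya=np.degrees(np.arctan2(M[1,1],M[0,1]));print("tool y ang",ya)
E
```

```text
eu [0.6023 0.2939 0.099 ]
el [0.5454 0.3101 0.099 ]
piv [0.5574 0.2413 0.111 ]
head [0.5335 0.155  0.1   ]
cap [0.5113 0.0724 0.102 ]
tab [0.5361 0.1651 0.15  ]
len end-cap(.240) 0.23797159242083804 ends gap 0.05918918309805262
ang -105.25234732474658
eu along from cap -0.2376 lat 0.02959253379553123
el along from cap -0.2383 lat -0.029592533795531128
piv along from cap -0.175 lat 7.355149402458556e-05
head along from cap -0.0854 lat -0.00031369771736482785
cap along from cap 0.0 lat 0.0
tab along from cap -0.096 lat -0.0004873884455079133
origin [0.5336398  0.15443805] squeeze [0.56994357 0.28757721] tab [0.53679665 0.16601536]
[[-0.694  0.72  -0.001]
 [ 0.72   0.694 -0.001]
 [-0.    -0.002 -1.   ]]
tool y ang 43.94000075981532
```

```bash
python3 - <<'E'
from h import *
def line(n,u,v):
    K,p,M=cal(n); d=np.linalg.solve(K,[u,v,1.]); d=M@[d[0],-d[1],-d[2]]; return p,d/np.linalg.norm(d)
for uv in [(375,163),(395,145),(372,155)]:
    p,d=line("top",*uv); p2,d2=line("side",378,67)
    s=np.linalg.lstsq(np.c_[d,-d2],p2-p,rcond=None)[0]; a=p+d*s[0]; b=p2+d2*s[1]; print(a,b)
E
python3 -m handwheel '[[0.0113,-0.0182,0,0,0,-6.58],[0.0113,-0.0182,0,0,0,-6.58],[0.0113,-0.0182,0,0,0,-6.58],[0.0113,-0.0182,0,0,0,-6.58],[0.0113,-0.0182,0,0,0,-6.58],[0.0113,-0.0182,0,0,0,-6.58],[0.0113,-0.0182,0,0,0,-6.58],[0.0113,-0.0182,0,0,0,-6.58],[0.0113,-0.0182,0,0,0,-6.58],[0,0,0,0,0,0]]' 0.0854
```

```text
[ 0.60427269 -0.02322845  0.5242201 ] [ 0.61081936 -0.06878813  0.53032723]
[ 0.63265505 -0.05430971  0.51669713] [ 0.63473797 -0.06687417  0.51896551]
[ 0.61751897 -0.01959172  0.51761966] [ 0.62435184 -0.06770526  0.52389909]
time: 0.93
eef_pos: [0.5724, 0.2815, 0.231]
tool_rot: [0.002, 0.798, 0.602, -0.001]
force: [-0.2, -0.6, 1.1]
gripper_width: 0.0851
grip_force: 0.0
```

```bash
cat >> h.py <<'E'
def st():
    from cell import sensors
    o=sensors.get_obs();q=o["tool_rot"];M=R.from_quat([*q[1:],q[0]]).as_matrix()
    print("t",o["time"],"pos",o["eef_pos"].round(4),"yang",np.degrees(np.arctan2(M[1,1],M[0,1])).round(2),"z",M[:,2].round(4),"F",o["force"].round(1),"w",o["gripper_width"].round(4),"gf",o["grip_force"],"q",o["q"].round(2))
E
python3 -m handwheel '[[-0.0025,0.006,-0.03,0,0,0],[0,0,-0.03,0,0,0],[0,0,-0.03,0,0,0],[0,0,0,0,0,0],[0,0,0,0,0,0]]'
python3 -c "
from h import *
st()
im=optics.get_image('top');cv2.imwrite('pics/t1.png',cv2.resize(im[150:300,150:350,::-1],None,fx=4,fy=4))"
```

```text
time: 1.35
eef_pos: [0.5659, 0.2931, 0.1398]
tool_rot: [-0.0, 0.794, 0.607, -0.002]
force: [0.3, -0.5, 1.2]
gripper_width: 0.0858
grip_force: 0.0Traceback (most recent call last):
  File "<string>", line 3, in <module>
    st()
    ~~^^
  File "h.py", line 15, in st
    print("t",o["time"],"pos",o["eef_pos"].round(4),"yang",np.degrees(np.arctan2(M[1,1],M[0,1])).round(2),"z",M[:,2].round(4),"F",o["force"].round(1),"w",o["gripper_width"].round(4),"gf",o["grip_force"],"q",o["q"].round(2))
                                                                                                                                                          ^^^^^^^^^^^^^^^^^^^^^^^^
AttributeError: 'float' object has no attribute 'round'
```

```bash
sed -i 's/o\["gripper_width"\].round(4)/round(o["gripper_width"],4)/' h.py
python3 -m handwheel '[[0.004,-0.0055,0,0,0,0],[0,0,0,0,0,0]]'
python3 -c "
from h import *
st()
im=optics.get_image('top');cv2.imwrite('pics/t1.png',cv2.resize(im[150:300,150:350,::-1],None,fx=4,fy=4))"
```

```text
time: 1.52
eef_pos: [0.5735, 0.287, 0.1436]
tool_rot: [0.001, 0.795, 0.606, 0.002]
force: [0.5, -0.3, 1.0]
gripper_width: 0.0851
grip_force: 0.0
t 1.5167 pos [0.5735 0.287  0.1436] yang -15.33 z [ 0.0039  0.001  -1.    ] F [ 0.5 -0.3  1. ] w 0.0851 gf 0.0 q [-0.69  0.55  0.23  1.71 -0.15  0.9  -0.66]
```

View pics/t1.png

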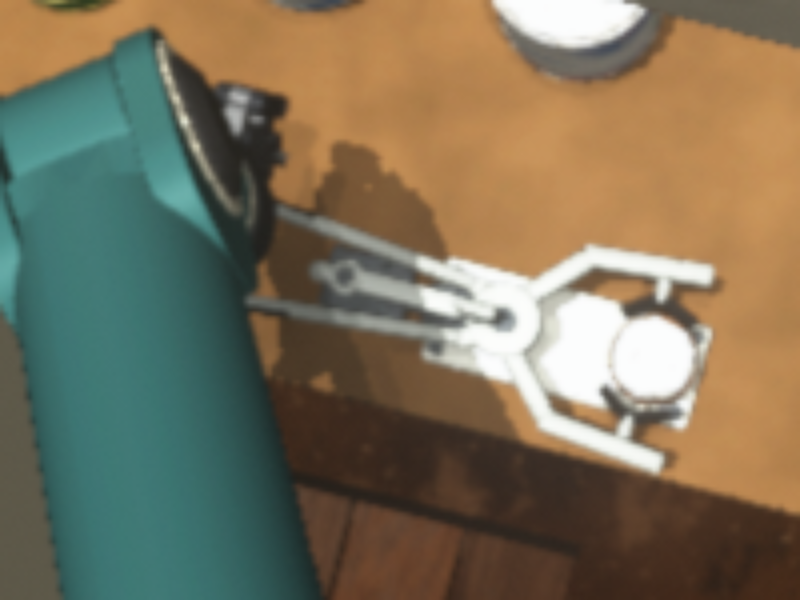

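The arm covers the handle ends. The visible pliers haven't moved (head at (508,320), jar at (652,358)). I'll let the arm settle and read the pose a few times.

```bash
for i in 1 2 3 4; do python3 -m handwheel '[[0,0,0,0,0,0]]' | grep -E "eef|tool"; done
```

```text
eef_pos: [0.5724, 0.2878, 0.1432]
tool_rot: [0.0, 0.795, 0.607, 0.002]
eef_pos: [0.5718, 0.288, 0.1426]
tool_rot: [0.0, 0.795, 0.607, 0.001]
eef_pos: [0.5715, 0.2881, 0.1421]
tool_rot: [-0.0, 0.795, 0.607, 0.001]
eef_pos: [0.5713, 0.288, 0.1417]
tool_rot: [-0.0, 0.795, 0.607, 0.0]
```

```bash
python3 -m handwheel '[[-0.0003,0,-0.012,0,0,0],[-0.0003,0,-0.012,0,0,0],[-0.0003,0,-0.012,0,0,0],[0,0,-0.012,0,0,0],[0,0,-0.012,0,0,0],[0,0,-0.012,0,0,0],[0,0,0,0,0,0],[0,0,0,0,0,0],[0,0,0,0,0,0],[0,0,0,0,0,0]]'; python3 -m handwheel '[[0,0,0,0,0,0],[0,0,0,0,0,0]]'
```

```text
time: 2.73
eef_pos: [0.5709, 0.288, 0.07]
tool_rot: [0.0, 0.795, 0.607, 0.001]
force: [-0.3, 0.6, 0.2]
gripper_width: 0.0853
grip_force: 0.0
time: 2.9
eef_pos: [0.5707, 0.288, 0.07]
tool_rot: [0.0, 0.795, 0.607, 0.001]
force: [-1.0, 0.0, -0.7]
gripper_width: 0.0853
grip_force: 0.0
```

```bash
python3 -m handwheel '[[0,0,0,0,0,0],[0,0,0,0,0,0],[0,0,0,0,0,0],[0,0,0,0,0,0],[0,0,0,0,0,0],[0,0,0,0,0,0],[0,0,0,0,0,0],[0,0,0,0,0,0],[0,0,0,0,0,0],[0,0,0,0,0,0]]' 0.025; python3 -m handwheel '[[0,0,0,0,0,0],[0,0,0,0,0,0],[0,0,0,0,0,0],[0,0,0,0,0,0],[0,0,0,0,0,0],[0,0,0,0,0,0]]'
```

```text
time: 3.73
eef_pos: [0.5714, 0.2888, 0.0711]
tool_rot: [-0.0, 0.795, 0.607, 0.002]
force: [-0.9, 0.6, 7.8]
gripper_width: 0.0327
grip_force: 61.2
time: 4.23
eef_pos: [0.5714, 0.2888, 0.071]
tool_rot: [-0.0, 0.795, 0.607, 0.002]
force: [-0.5, 0.4, 8.6]
gripper_width: 0.0329
grip_force: 61.2
```

```bash
python3 -m handwheel '[[0,0,0,0,0,0],[0,0,0,0,0,0],[0,0,0,0,0,0],[0,0,0,0,0,0],[0,0,0,0,0,0],[0,0,0,0,0,0],[0,0,0,0,0,0],[0,0,0,0,0,0]]' 0.0854; python3 -m handwheel '[[0,0,0.02,0,0,0],[0,0,0.02,0,0,0],[0,0,0.02,0,0,0],[0,0,0.02,0,0,0],[0,0,0.02,0,0,0],[0,0,0.02,0,0,0],[0,0,0.02,0,0,0],[0,0,0,0,0,0],[0,0,0,0,0,0]]'
python3 -c "
from h import *
st()
im=optics.get_image('top');cv2.imwrite('pics/t2.png',cv2.resize(im[150:300,150:350,::-1],None,fx=4,fy=4))"
```

```text
time: 4.9
eef_pos: [0.5703, 0.2877, 0.0692]
tool_rot: [0.0, 0.795, 0.607, -0.0]
force: [0.8, -1.1, -0.9]
gripper_width: 0.0852
grip_force: 0.0
time: 5.65
eef_pos: [0.5709, 0.2881, 0.2105]
tool_rot: [0.0, 0.795, 0.607, 0.001]
force: [-0.0, 0.1, -0.7]
gripper_width: 0.0852
grip_force: 0.0
t 5.65 pos [0.5709 0.2881 0.2105] yang -15.28 z [ 0.0022  0.0014 -1.    ] F [-0.   0.1 -0.7] w 0.0852 gf 0.0 q [-0.7   0.47  0.25  1.67 -0.13  1.02 -0.68]
```

View pics/t2.png

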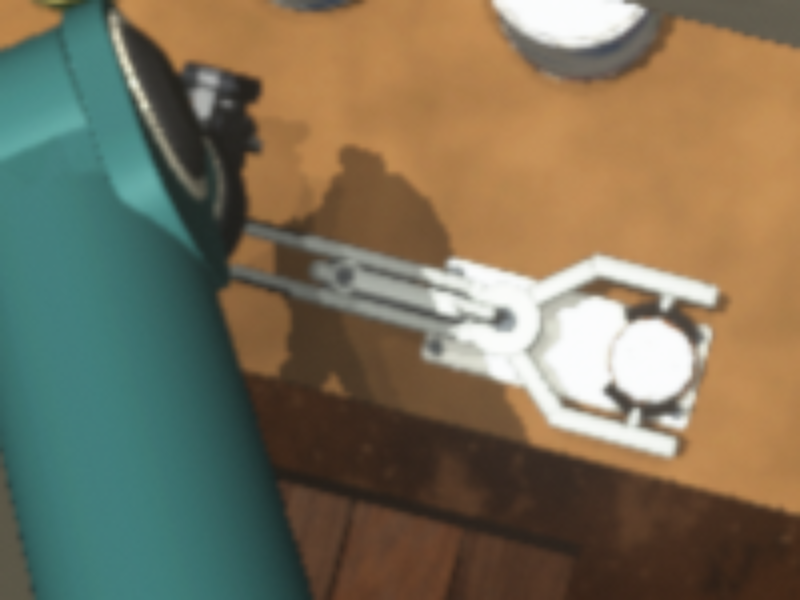

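The handles now run parallel from (250,232) and (237,272), and the jaws are closed on the jar, so the pliers are locked. Next I'll close the fingers and go beside the lever tab.

```bash
python3 -m handwheel '[[-0.0132,-0.0225,0,0,0,0],[-0.0132,-0.0225,0,0,0,0],[-0.0132,-0.0225,0,0,0,0],[-0.0132,-0.0225,0,0,0,0],[-0.0132,-0.0225,0,0,0,0],[0,0,0,0,0,0],[0,0,0,0,0,0],[0,0,0,0,0,0],[0,0,0,0,0,0],[0,0,0,0,0,0]]' 0; python3 -m handwheel '[[0,0,0,0,0,0],[0,0,0,0,0,0],[0,0,0,0,0,0],[0,0,0,0,0,0],[0,0,0,0,0,0],[0,0,0,0,0,0],[0,0,0,0,0,0],[0,0,0,0,0,0],[0,0,0,0,0,0],[0,0,0,0,0,0]]'
python3 -c "
from h import *
st()
im=optics.get_image('top');cv2.imwrite('pics/t3.png',cv2.resize(im[150:300,150:350,::-1],None,fx=4,fy=4))
im=optics.get_image('side');cv2.imwrite('pics/s3.png',cv2.resize(im[150:300,180:380,::-1],None,fx=4,fy=4))"
```

```text
time: 6.53
eef_pos: [0.5045, 0.1763, 0.2088]
tool_rot: [-0.0, 0.794, 0.607, -0.0]
force: [0.5, -0.6, -0.2]
gripper_width: 0.0001
grip_force: 0.0
time: 7.37
eef_pos: [0.5043, 0.1753, 0.2093]
tool_rot: [0.0, 0.795, 0.607, 0.0]
force: [-0.1, -0.8, -0.9]
gripper_width: -0.0003
grip_force: 0.0
t 7.3667 pos [0.5043 0.1753 0.2093] yang -15.28 z [ 0. -0. -1.] F [-0.1 -0.8 -0.9] w -0.0003 gf 0.0 q [-0.63  0.3   0.28  1.92 -0.1   0.93 -0.57]
```

View pics/t3.png

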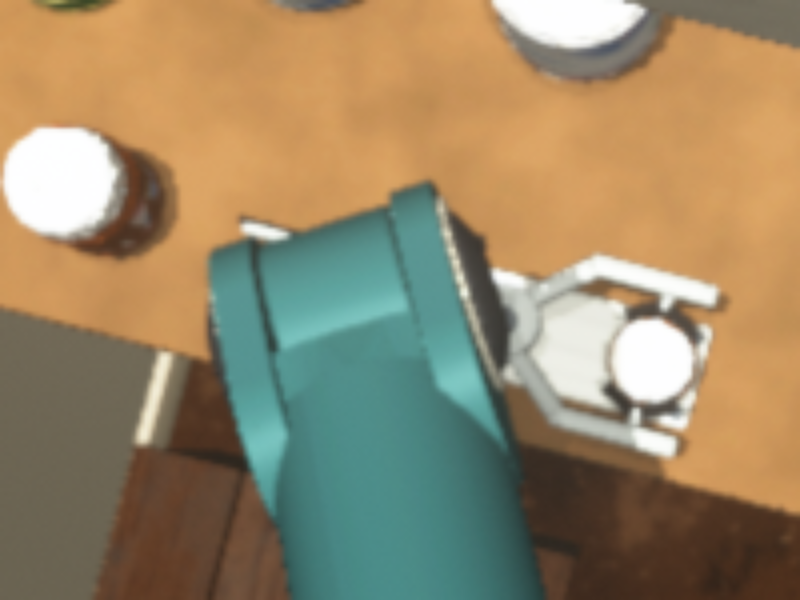

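The jaws are still closed on the jar and the arm hides the lever. More than 2 s have passed since release, so I'll descend beside the tab.

```bash
python3 -m handwheel '[[0,0,-0.02,0,0,0],[0,0,-0.02,0,0,0],[0,0,-0.02,0,0,0],[0,0,-0.015,0,0,0],[0,0,-0.015,0,0,0],[0,0,0,0,0,0],[0,0,0,0,0,0],[0,0,0,0,0,0],[0,0,0,0,0,0],[0,0,0,0,0,0]]'; python3 -m handwheel '[[0.0097,-0.0026,0,0,0,0],[0,0,0,0,0,0],[0,0,0,0,0,0],[0,0,0,0,0,0]]';python3 -m handwheel '[[0.0097,-0.0026,0,0,0,0],[0,0,0,0,0,0],[0,0,0,0,0,0],[0,0,0,0,0,0]]'
```

```text
time: 8.3
eef_pos: [0.505, 0.1755, 0.1203]
tool_rot: [0.0, 0.795, 0.607, 0.001]
force: [0.4, 1.0, -0.1]
gripper_width: 0.0001
grip_force: 0.0
time: 8.63
eef_pos: [0.5142, 0.1725, 0.1194]
tool_rot: [0.0, 0.795, 0.607, 0.0]
force: [0.4, -0.5, -0.3]
gripper_width: 0.0002
grip_force: 0.0
time: 8.97
eef_pos: [0.5238, 0.1699, 0.1191]
tool_rot: [-0.0, 0.795, 0.607, -0.0]
force: [0.3, -0.0, 0.2]
gripper_width: 0.0
grip_force: 0.0
```

```bash
python3 -m handwheel '[[0.0097,-0.0026,0,0,0,0],[0,0,0,0,0,0],[0,0,0,0,0,0]]';python3 -m handwheel '[[0.0102,-0.0006,0,0,0,0],[0,0,0,0,0,0],[0,0,0,0,0,0]]';python3 -m handwheel '[[0.0105,0.0005,0,0,0,0],[0,0,0,0,0,0],[0,0,0,0,0,0]]';python3 -m handwheel '[[0.0105,0.0010,0,0,0,0],[0,0,0,0,0,0],[0,0,0,0,0,0]]'
python3 -c "
from h import *
im=optics.get_image('top');cv2.imwrite('pics/t4.png',cv2.resize(im[150:300,150:350,::-1],None,fx=4,fy=4))"
```

```text
time: 9.22
eef_pos: [0.5336, 0.1674, 0.1192]
tool_rot: [-0.0, 0.795, 0.607, -0.0]
force: [-1.1, 0.3, 1.4]
gripper_width: 0.0001
grip_force: 0.7
time: 9.47
eef_pos: [0.544, 0.1667, 0.1193]
tool_rot: [0.0, 0.795, 0.607, 0.0]
force: [0.1, 0.4, 0.3]
gripper_width: 0.0002
grip_force: 0.2
time: 9.72
eef_pos: [0.5548, 0.1673, 0.1193]
tool_rot: [0.0, 0.795, 0.607, 0.0]
force: [-0.5, -1.0, 0.7]
gripper_width: -0.0
grip_force: 0.2
time: 9.97
eef_pos: [0.5647, 0.1682, 0.1192]
tool_rot: [0.0, 0.795, 0.607, -0.0]
force: [-1.1, -1.0, 0.1]
gripper_width: 0.0002
grip_force: 0.3
```

View pics/t4.png

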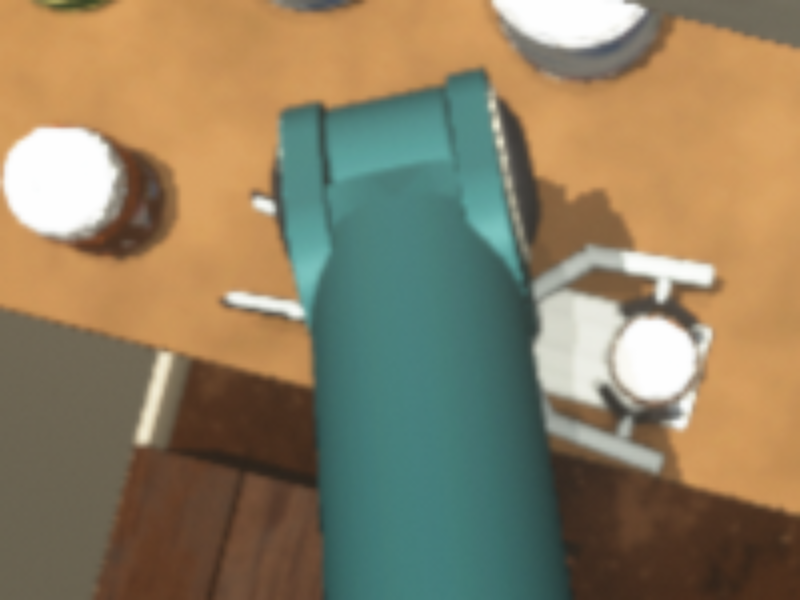

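The handles are spread again, with ends at (262,203) and (230,298), and the pads are off the jar. I'll back the finger off gently so the lever follows, then lift away.

```bash
python3 -m handwheel '[[-0.0105,-0.0010,0,0,0,0],[-0.0105,-0.0005,0,0,0,0],[-0.0102,0.0006,0,0,0,0],[-0.0097,0.0026,0,0,0,0],[-0.0097,0.0026,0,0,0,0],[-0.0097,0.0026,0,0,0,0],[-0.0097,0.0026,0,0,0,0],[0,0,0,0,0,0],[0,0,0,0,0,0],[0,0,0,0,0,0]]'; python3 -m handwheel '[[0,0,0.02,0,0,0],[0,0,0.02,0,0,0],[0,0,0.02,0,0,0],[0,0,0.02,0,0,0],[0,0,0.02,0,0,0],[-0.02,0.02,0,0,0,0],[-0.02,0.03,0,0,0,0],[-0.02,0.03,0,0,0,0],[0,0.035,0,0,0,0],[0,0.035,0,0,0,0]]'; python3 -m handwheel '[[0,0.035,0,0,0,0],[0,0.035,0,0,0,0],[0,0,0,0,0,0],[0,0,0,0,0,0],[0,0,0,0,0,0],[0,0,0,0,0,0]]'
python3 -c "
from h import *
im=optics.get_image('top');cv2.imwrite('pics/t5.png',cv2.resize(im[150:300,150:350,::-1],None,fx=4,fy=4))"
```

```text
time: 10.85
eef_pos: [0.4951, 0.178, 0.1195]
tool_rot: [0.0, 0.795, 0.607, 0.0]
force: [-0.7, -0.8, 0.4]
gripper_width: 0.0004
grip_force: 0.0
time: 11.68
eef_pos: [0.4343, 0.3292, 0.2198]
tool_rot: [-0.0, 0.795, 0.607, 0.0]
force: [0.2, -1.0, -0.4]
gripper_width: 0.0001
grip_force: 0.0
time: 12.18
eef_pos: [0.4355, 0.3962, 0.2192]
tool_rot: [0.0, 0.796, 0.606, -0.0]
force: [0.7, -0.3, -0.2]
gripper_width: -0.0001
grip_force: 0.0
```

View pics/t5.png

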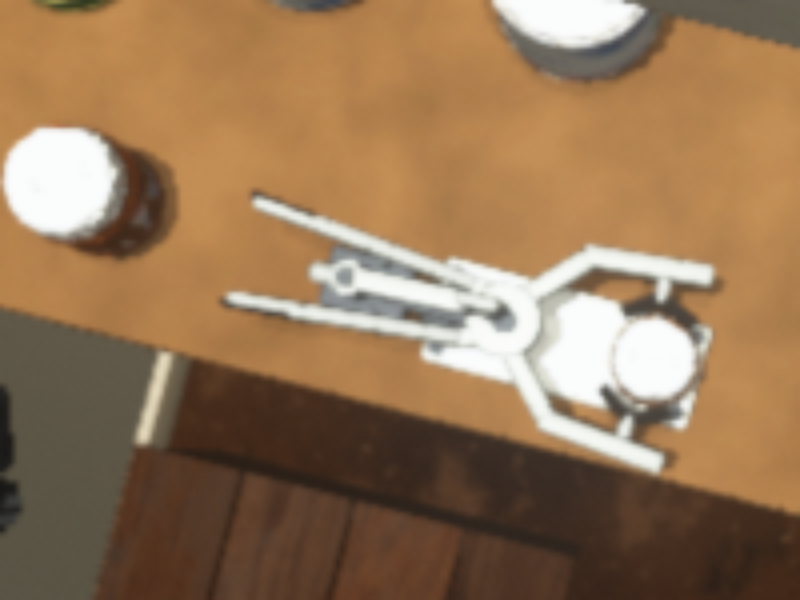

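The pliers are fully open, with the jar in place at (652,358). The lever is near the middle, pivot (345,275) and tab around (478,298). I'll check whether it has finished swinging back.

```bash
python3 -m handwheel '[[0,0,0,0,0,0],[0,0,0,0,0,0],[0,0,0,0,0,0],[0,0,0,0,0,0],[0,0,0,0,0,0],[0,0,0,0,0,0],[0,0,0,0,0,0],[0,0,0,0,0,0],[0,0,0,0,0,0],[0,0,0,0,0,0]]' | head -1
python3 -c "
from h import *
im=optics.get_image('top')[...,::-1]
a=cv2.imread('pics/top0.png')
cv2.imwrite('pics/t6.png',cv2.resize(np.vstack([a[205:250,220:300],im[205:250,220:300]]),None,fx=6.5,fy=6.5,interpolation=cv2.INTER_CUBIC))"
```

```text
time: 13.07
```

View pics/t6.png

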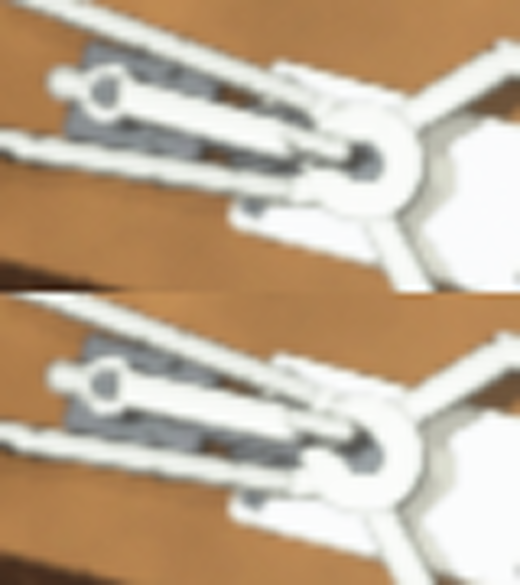

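The upper half (start) has the tab end at (352,152) and the lower half (now) at (352,432). The lever is about 0.05 rad off its start angle, well within 0.2, so I'll hand in.

```bash
python3 -c "
from cell import workorder
print(workorder.job_done())"
```

```text
the job is handed in; nothing more can be done
None
```

I crimped and locked the pliers on the jar, left them untouched for over 2 s, then released them with the lever and handed the job in at about 13 s. In the last pictures the handles are fully open, the lever is about 0.05 rad off the middle and the jar is in place; the judge's result was not shown, and I did not re-check the spice jar, tin and packet, though the arm never went near them.

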